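# Pick an order of pocket guides from the lane shelf

## Task

The order tray is blocked: first hang the blue caddy by its handle bar across both prongs of the double hook. Then pick the order: edge each pocket guide on the lane shelf out over its front edge until it can be pinched, and lay them all flat inside the yellow tray, with nothing else disturbed.

Things in the scene. Friction and masses are not known exactly. Their poses are not given: they have to be found in the camera images.
- rack: low grey steel shelf, fixed, 230 deep x 314 wide, smooth top 45 above the table. Origin on the table under the middle of its front edge (the open edge facing the robot); x runs from there to the back, y left along the edge, z up. Five lanes along x hold the guides (see rack_edge); a 24 high back rail stands at x = 226 to 230. Beyond the front edge there is nothing, down to the table
- rack_edge (a point): middle of the shelf's front edge, on its top (45 above the table); axes as rack. Lanes are centred at y = -124, -62, 0, 62, 124 mm, each 58 wide between aluminium strips 4 thick and 14 high that end flush with the front edge. Fingers cannot get down beside a guide in its lane, but they can behind it
- tray: yellow open order tray, fixed, outside 288 (x) x 218 (y) x 30 high, walls 4 thick, inner floor 4 above the table; origin at the centre of its underside on the table, z up
- caddy: blue plastic carry caddy, loose, about 160 g: open box 80 (x) x 120 (y) x 60 high with a rigid upright black arch handle whose round top bar (10 thick, 112 long) runs along the caddy's y, 125 above the origin, between uprights at y = -56 and +56; origin at the centre of its underside, z up. Its x axis and the reverse are equivalent. Starts standing in the tray
- caddy_bar (a point): middle of the caddy's handle bar, on the bar's axis; axes as caddy
- hook: fixed stand with a double hook: two prongs, 8 thick, at y = -30 and +30, axes 200 above the table, level from a post (84 wide, 208 high, face at x = +60) towards -x; they turn up from x = -28 to the tips at x = -40, 24 above the axes. Base plate 130 x 130 x 10. Origin on the table, below hook_rest
- hook_rest (a point): midway between the prongs: where the axis of a bar 10 thick lies when it rests across both prongs (209 above the table); axes as hook. The bar hung here runs along y. Come in from the -x side with the bar over the tips and the box below the prongs
- guide_yellow: yellow hardback pocket guide, rigid and flat, 120 (x) x 54 (y) x 14 thick, about 100 g, loose; origin at the centre of its underside, z up. Starts flat in a lane of the shelf, its front end 8 to 35 behind the shelf's front edge; may be absent (None)
- guide_black: black hardback pocket guide, rigid and flat, 120 (x) x 54 (y) x 14 thick, about 100 g, loose; origin at the centre of its underside, z up. Starts flat in a lane of the shelf, its front end 8 to 35 behind the shelf's front edge; may be absent (None)
- guide_white: white hardback pocket guide, rigid and flat, 120 (x) x 54 (y) x 14 thick, about 100 g, loose; origin at the centre of its underside, z up. Starts flat in a lane of the shelf, its front end 8 to 35 behind the shelf's front edge; may be absent (None)
- guide_blue: blue hardback pocket guide, rigid and flat, 120 (x) x 54 (y) x 14 thick, about 100 g, loose; origin at the centre of its underside, z up. Starts flat in a lane of the shelf, its front end 8 to 35 behind the shelf's front edge; may be absent (None)
- guide_red: red hardback pocket guide, rigid and flat, 120 (x) x 54 (y) x 14 thick, about 100 g, loose; origin at the centre of its underside, z up. Starts flat in a lane of the shelf, its front end 8 to 35 behind the shelf's front edge; may be absent (None)
- tape: bystander, loose: roll of tape lying flat, 90 across, 24 high; origin at its underside's centre; leave it alone
- marker: bystander, loose: black marker pen, 146 long, 16 thick (origin under its middle); origin at its underside's centre; leave it alone
- carton: bystander, loose: small yellow carton 100 x 70 x 50; origin at its underside's centre; leave it alone
- stapler: bystander, loose: red stapler 130 x 34 x 46; origin at its underside's centre; leave it alone
- glue: bystander, loose: white glue bottle 40 across, 90 high; origin at its underside's centre; leave it alone
- mug: bystander, loose: white mug 76 across, 90 high; origin at its underside's centre; leave it alone
Mind the look-alikes: they are no part of the job. Of the things that look like the caddy, the smaller one is meant. Leave any green look-alike of the guide_red alone.

How it is judged (in metres and radians):
On the way, in this order (a step that is already met when the one before it is completed fails the run):
1. the caddy hangs by its bar on both prongs of the hook (x of caddy_bar in the frame of hook_rest between -0.035 and 0.055 m and y of caddy_bar in the frame of hook_rest between -0.032 and 0.032 m and z of caddy_bar in the frame of hook_rest between -0.012 and 0.015 m and angle between caddy's own z axis and vertical below 0.3 rad and contact force between caddy and hook above 0.5 N and linear speed of caddy below 0.05 m/s), for 0.3 s.
2. every guide present lies in the tray (x of guide_yellow in the frame of tray between -0.118 and 0.118 m and y of guide_yellow in the frame of tray between -0.085 and 0.085 m and z of guide_yellow in the frame of tray between -0.005 and 0.05 m and angle between each of guide_yellow, guide_black, guide_white, guide_blue, guide_red's own z axis and vertical below 0.25 rad and linear speed of each of guide_yellow, guide_black, guide_white, guide_blue, guide_red below 0.03 m/s and x of guide_black in the frame of tray between -0.118 and 0.118 m and y of guide_black in the frame of tray between -0.085 and 0.085 m and z of guide_black in the frame of tray between -0.005 and 0.05 m and x of guide_white in the frame of tray between -0.118 and 0.118 m and y of guide_white in the frame of tray between -0.085 and 0.085 m and z of guide_white in the frame of tray between -0.005 and 0.05 m and x of guide_blue in the frame of tray between -0.118 and 0.118 m and y of guide_blue in the frame of tray between -0.085 and 0.085 m and z of guide_blue in the frame of tray between -0.005 and 0.05 m and x of guide_red in the frame of tray between -0.118 and 0.118 m and y of guide_red in the frame of tray between -0.085 and 0.085 m and z of guide_red in the frame of tray between -0.005 and 0.05 m), for 0.2 s.
At the end, for the whole second after the job is handed in: the caddy hangs still and upright (within 0.3 rad) with its bar resting across both prongs, between the post and the upturned tips; every guide present lies flat (within 0.25 rad) and still inside the tray, on its floor or on another guide (all of step 1 and all of step 2); the robot touches nothing.
It fails at once if a bystander (tape, marker, carton, stapler, glue or mug) is moved by more than 40 mm (distance of any of tape, marker, carton, stapler, glue, mug from where it was at the start of the episode above 0.04 m).
Of guide_yellow, guide_black, guide_white, guide_blue, guide_red only 3 to 4 are there at a start; the rules pass over those that are not, and their reading is None.
At some moment in a run one of guide_yellow, guide_black, guide_white, guide_blue, guide_red may be knocked a few centimetres aside while the robot is not near it.
It also fails if it takes over 210 s, if anything falls off the work surface, if the arm or the gripper's body presses on something with over 40 N, if the wrist force passes 120 N, or if a joint passes its speed limit or range.

## Robot

A 6-joint arm with a two-finger parallel gripper is mounted at the origin on the work surface. World frame = base frame: x ahead of the robot, y to its left, z up, the work surface at z = 0. Lengths are in m, angles in degrees, forces in N, time in s.
With the tool pointing down it reaches from about 0.4 to 0.825 m from the base axis. Payload 7 kg.
Tool frame: the origin (TCP) lies at the very end of the fingers, on their centre line; the grasp point (between the pads) lies 19 mm behind it; z points along the fingers, y is the line along which they close (so a half turn about z gives the same grasp; the last joint's range is limited). The gripper opens to 88 mm and grips with 3 to 60 N. Pads are 19 mm wide; open, the fingers measure 130 mm over their backs; the gripper's body (78 mm by 193 mm) begins 47 mm behind the grasp point.
Start: joints at [92.481, 20.546, 0.682, 0, -70.136, -16.507], TCP at [0.164, 0.655, 0.227] pointing down, gripper open.
Joint ranges: [-176.03, 176.03], [-82.01, 121.73], [-58.28, 71.71], [-173.87, 95.51], [-174.79, -0.11], [-173.66, 173.66]. Speed limits (degrees/s): [136.94, 136.94, 172.46, 180, 180, 180].

## Interface

Orientations are given as [roll, pitch, yaw] about the fixed x, y, z axes, in that order (R = Rz(yaw) Ry(pitch) Rx(roll)).
In Python, from plant import ctrl, viewer gives the robot as it stands.
- The arm moves only by the tool servo_tool, never from a script. Its argument "rows" is a list of rows, each a list of 6 numbers: the shift along the world's x, y, z in mm, then the turn, a rotation vector about the world's x, y, z in degrees. A call has 1 to 5 rows; each row shifts and turns the commanded pose from where the row before left it; what a row does not reach is not made up. A row lasts 1/12 s, in which the tool goes at most 41.7 mm and 7.16 degrees, less where a joint would pass 70% of its speed; a pose out of reach is approached as far as the arm can. A call is refused whole if a number of a shift passes 41.7 or a number of a turn 7.16, either way. A call with a gripper value outside its range is refused whole. "fingers" is the finger opening in mm, from 0 to 87.6, set as the call begins (left out, the last holds). The fingers move at their own pace and stop on an object; the grip force is fixed at half the most. Time passes only in rows, so rows that do not move let the fingers close. It gives the time, the measured TCP pose, the force and the opening at its end, in the units of the state.
- ctrl.get_obs(): the state, without advancing time (a new reading comes with each control period).
- viewer.snapshot(name): name is "scene" or "top" or "wrist"; returns (picture, depth): 400x640x3 uint8, red, green, blue; 400x640 float32, m along the optical axis (not along the pixel's ray), 0 where there is no reading.
- viewer.calibration(name): a dict with "fx", "fy", "cx", "cy" (pixels), "origin" and "rotation" of the camera in the world. Camera axes: x right, y up, looking along -z (the intrinsics and any distortion apply to the point x, -y, -z); pixel columns grow to the right and rows downward; lengths in m; the calibration is good to about 2 mm. A picture is of the moment at which its call begins: read the wrist's pose just before it. calibration takes no time and is no camera call; for the wrist camera it gives the pose at the moment of the call.
- ctrl.close_job(): hands the job in, once; it reports no verdict.
The state is a dict: "clock": time; "joint_pos": joint angles; "qvel": joint speeds; "tau": joint torques, N m; "tool_pos": TCP position; "orientation": TCP orientation; "force": force on the tool from outside, world axes, zero at the start; "moment": the same for the moment, N m; "opening": finger opening in m.
Only numpy, scipy, OpenCV 4.12 (cv2) and the standard library are available. Lean on these libraries where they do the work, as an engineer would, in place of code of your own. Each camera call takes 0.05 s, during which the arm holds its last target. There are 200 camera calls.

## Working session

There is one attempt and no reset: what is moved stays moved. The work goes in short steps, Python scripts to look and compute and a tool call to move; the robot and the scene stay as the last step left them, time stands still between calls to the robot, and variables do not carry over. Pictures are saved under pics/ and viewed, on a budget of 14 in all, crops included, one or two more only if the job needs it, and the job is handed in when it is done.

Besides the shell and the picture viewer there is one more tool, called after ">>>" in YAML: its name, and indented under it one key for each argument. servo_tool: Moves the arm, as the interface text tells. Its arguments: {"type":"object","properties":{"rows":{"type":"array","items":{"type":"array","items":{"type":"number"}}},"fingers":{"type":"number"}},"required":["rows"]}

```bash
ls; mkdir -p pics
cat > h.py <<'E'
import numpy as np, cv2
from plant import ctrl, viewer
def snap(n,save=None):
    c=viewer.calibration(n); p,d=viewer.snapshot(n); p=np.array(p); d=np.array(d)
    if save: cv2.imwrite('pics/'+save,p[:,:,::-1])
    np.savez('/tmp/'+n,p=p,d=d,**{k:np.array(v) for k,v in c.items()})
    return p,d,c
def load(n):
    z=np.load('/tmp/'+n+'.npz'); return z['p'],z['d'],{k:z[k] for k in z.files}
def ray(c,u,v):
    r=np.array([(u-c['cx'])/c['fx'],-(v-c['cy'])/c['fy'],-1.0]); return np.array(c['rotation'])@r
def plane(c,u,v,z):
    o=np.array(c['origin']); r=ray(c,u,v); return o+r*(z-o[2])/r[2]
def cloud(d,c):
    v,u=np.mgrid[:d.shape[0],:d.shape[1]]
    r=np.stack([(u-c['cx'])/c['fx'],-(v-c['cy'])/c['fy'],-np.ones_like(d)],-1)*d[...,None]
    return r@np.array(c['rotation']).T+np.array(c['origin'])
E
python3 - <<'E'
from h import *
for n in('scene','top','wrist'):
    p,d,c=snap(n,n+'0.png'); print(n,{k:np.round(v,3).tolist() if k!='d' else 0 for k,v in c.items()},(d>0).mean())
print(ctrl.get_obs())
a=cv2.imread('pics/scene0.png');b=cv2.imread('pics/top0.png')
E
```

```text
pics
scene {'fx': 372.296, 'fy': 372.296, 'cx': 320.341, 'cy': 201.773, 'origin': [1.006, -0.13, 0.87], 'rotation': [36.811, -0.149, 73.922]} 0.9960078125
top {'fx': 366.609, 'fy': 366.609, 'cx': 321.826, 'cy': 197.842, 'origin': [0.418, 0.025, 1.148], 'rotation': [2.473, 0.119, -88.472]} 0.99599609375
wrist {'fx': 281.496, 'fy': 281.496, 'cx': 317.671, 'cy': 198.958, 'origin': [0.235, 0.637, 0.383], 'rotation': [-15.822, -0.134, -104.003]} 0.99329296875
{'clock': 0.15, 'joint_pos': array([ 9.24803053e+01,  2.05830369e+01,  6.45712061e-01, -1.25324562e-02,
       -7.01356602e+01, -1.65088826e+01]), 'qvel': array([-0.05335837, -0.1574852 ,  0.18515238, -0.07591831,  0.05793887,
       -0.03371103]), 'tau': array([-1.11881174e-03, -5.83278394e+01,  2.93292117e+01,  7.00117752e+00,
        8.80174659e-03, -1.13632332e-04]), 'tool_pos': array([0.16355085, 0.65451102, 0.22583203]), 'orientation': array([ 1.79926676e+02, -9.44415357e-03, -1.40328372e+01]), 'force': array([ 0.1446242 , -0.01105903, -0.59272804]), 'moment': array([-0.02704363, -0.03232175, -0.01170507]), 'opening': 0.08756935249250396}
```

```bash
python3 - <<'E'
s=open('h.py').read()
s=s.replace("from plant","from scipy.spatial.transform import Rotation as Ro\nfrom plant").replace("c=viewer.calibration(n);","c=dict(viewer.calibration(n)); c['rotation']=Ro.from_euler('xyz',c['rotation'],degrees=True).as_matrix();")
open('h.py','w').write(s)
E
python3 - <<'E'
from h import *
for n in('scene','top'):
    p,d,c=snap(n,n+'1.png')
    X=cloud(d,c); print(n,np.round(X[::80,::80].reshape(-1,3)[:8],3).tolist(), np.median(X[...,2]))
E
```

```text
scene [[-0.652, -0.857, 0.226], [-0.64, -0.598, 0.199], [-0.848, -0.341, 0.075], [-1.741, 0.079, -0.374], [-0.828, 0.4, -0.009], [-0.718, 0.781, -0.008], [-0.604, 1.159, -0.005], [-0.415, 1.452, 0.042]] 0.0010438673529336029
top [[1.502, 1.761, -0.741], [1.515, 1.341, -0.746], [1.526, 0.917, -0.747], [1.545, 0.496, -0.761], [1.551, 0.069, -0.752], [1.566, -0.357, -0.758], [1.459, -0.701, -0.566], [1.431, -1.043, -0.504]] 0.0004429393342341159
```

View pics/top0.png

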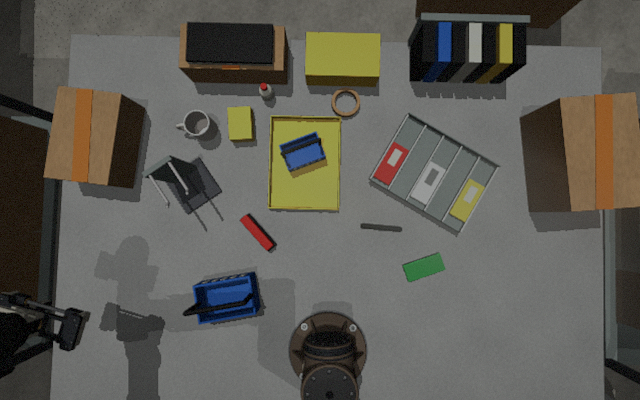

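View pics/scene0.png

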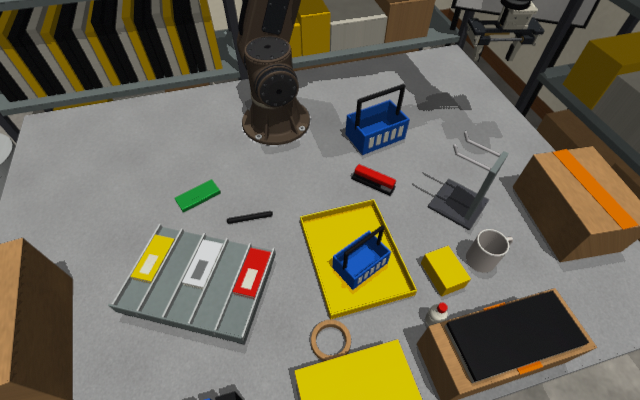

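Candidates: blue caddies at top (303,152), in the tray, and at (228,298), larger, on the table. The smaller one in the tray fits. Guides are red (391,160), white (431,180) and yellow (466,200) in the lanes. Green (424,267) is a decoy. Next I'll measure and make one confirming crop.

Run:
```python
from h import *
ps=[];cs=[]
for n in('scene','top'):
    p,d,c=load(n); X=cloud(d,c); X[d<=0]=9
    hsv=cv2.cvtColor(p,cv2.COLOR_RGB2HSV)
    ps.append(X);cs.append(p)
    H,S,V=[hsv[...,i].astype(int) for i in range(3)]
    x,y,z=X[...,0],X[...,1],X[...,2]
    def rect(m,name):
        P=X[m]; 
        if len(P)<8: print(name,len(P));return
        r=cv2.minAreaRect((P[:,:2]*1000).astype(np.float32)); print(n,name,len(P),'c',np.round(r[0],1),'sz',np.round(r[1],1),'ang',round(r[2],1),'z',np.round(np.percentile(P[:,2],[5,50,95])*1000,1), 'mean',np.round(P.mean(0)*1000,1))
    W=(x>0.2)&(x<.85)&(abs(y)<.6)
    rk=W&(y<-.1)&(y>-.55)
    rect(rk&(z>.035)&(z<.075),'rack')
    rect(rk&(z>.061-.006)&(z<.075)&(S<60)&(V<0),'x')
    rect(rk&(z>.035)&(S>150)&((H<8)|(H>172)),'red')
    rect(rk&(z>.035)&(S>150)&(H>20)&(H<35)&(x<.8),'yellow')
    rect(rk&(z>.045)&(S<40)&(V>170),'white')
    bl=(H>100)&(H<125)&(S>120)
    rect(W&bl&(x>.45)&(abs(y)<.25),'caddyblue')
    rect(W&(x>.45)&(abs(y)<.25)&(z>.105)&(z<.15),'bar')
    rect(W&bl&(x<.42),'bigcaddy')
    rect(W&(x>.45)&(y>-.12)&(y<.25)&(S>140)&(H>20)&(H<35)&(z<.045)&(z>.02),'traywall')
    rect(W&(y>.25)&(x>.3)&(z>.17)&(z<.26),'hooktop')
    rect(W&(y>.25)&(x>.3)&(z>.195)&(z<.26),'hook>195')
    rect(W&(y>.25)&(x>.3)&(x<.7)&(z>.006)&(z<.02),'base')
p,_,_=load('top');q,_,_=load('scene')
a=cv2.resize(p[95:255,130:320],None,fx=2.1,fy=2.1,interpolation=2)
b=cv2.resize(q[120:280,300:510],None,fx=1.9,fy=1.9,interpolation=2)
h=min(a.shape[0],b.shape[0]); m=np.hstack([a[:h],b[:h]])
print(m.shape); cv2.imwrite('pics/crop1.png',m[:,:,::-1])
```

```text
scene rack 12332 c [ 551.7 -302.5] sz [315.8 232. ] ang 60.6 z [43.2 47.3 61.5] mean [ 563.8 -305.2   51.3]
x 0
scene red 808 c [ 575.1 -174.3] sz [ 57.9 120. ] ang 59.9 z [56.8 59.2 61.5] mean [ 574.3 -172.1   59.2]
scene yellow 777 c [ 471.2 -400.4] sz [ 55.5 120.3] ang 60.5 z [56.5 59.3 61.5] mean [ 470.3 -398.8   59.2]
scene white 1795 c [ 549.1 -301.6] sz [314.4 222.1] ang 60.5 z [57.  59.3 61.6] mean [ 535.1 -291.4   59.3]
scene caddyblue 1608 c [607.8  93. ] sz [ 80.8 119.9] ang 21.6 z [ 6.3 19.9 65.6] mean [605.2  92.5  31.6]
scene bar 828 c [716.4   6.5] sz [486.7 267. ] ang 90.0 z [114.4 132.4 148.5] mean [770.5 157.2 132. ]
scene bigcaddy 705 c [219.1 312. ] sz [ 37.8 172. ] ang 0.1 z [ 4.7 51.1 84. ] mean [219.1 296.7  47.6]
scene traywall 733 c [586.  114.2] sz [270.9 271.4] ang 0.1 z [21.  28.9 32.6] mean [642.9  99.9  28.1]
scene hooktop 543 c [490.5 428.7] sz [117.2  86.2] ang 35.8 z [182.7 203.9 215.8] mean [508.2 433.9 203.1]
scene hook>195 485 c [490.5 428.7] sz [117.2  86.2] ang 35.7 z [198.7 204.5 216.6] mean [503.  433.8 205.5]
scene base 1631 c [507.9 416.4] sz
[... 330 characters left out ...]
sz [290.7 475.1] ang 1.6 z [ 4.4  9.2 65.7] mean [612.7  85.9  23.7]
top bar 674 c [800.8 -14.5] sz [287.2 468.2] ang 22.6 z [110.4 129.8 148.2] mean [781.3 150.2 129.1]
top bigcaddy 306 c [220.8 269.3] sz [ 74.8 226.6] ang 26.5 z [ 4.4 67.9 85.4] mean [215.4 278.1  53.6]
top traywall 373 c [651.1  68.4] sz [364.2 372.7] ang 88.5 z [21.3 29.1 43.8] mean [730.5  36.5  30.1]
top hooktop 584 c [489.7 427.2] sz [118.7  84.1] ang 36.9 z [178.4 204.2 211.2] mean [510.  441.5 202. ]
top hook>195 492 c [489.7 427.2] sz [118.7  84.1] ang 36.9 z [199.  205.1 215.6] mean [506.2 439.9 205.6]
top base 1502 c [507.9 415.8] sz [330.7 384.3] ang 89.8 z [ 6.6  9.8 14.5] mean [502.1 420.8  10. ]
(304, 798, 3)
```

View pics/crop1.png

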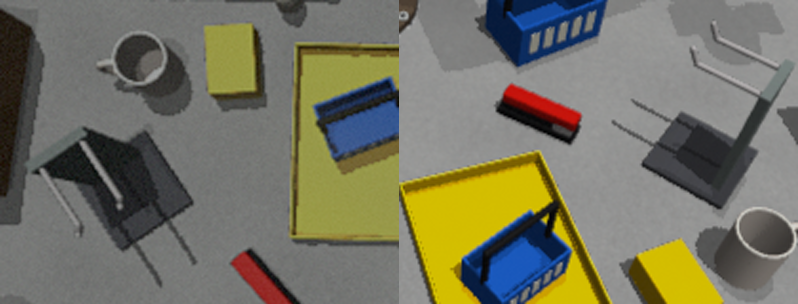

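Confirmed: the smaller blue caddy stands in the tray (crop left at (355,115)). The hook's post is at (60,150) and its prongs point to lower right. I'll refine the numbers.

```bash
cat >> h.py <<'E'
def hsvf(p):
    h=cv2.cvtColor(p,cv2.COLOR_RGB2HSV).astype(int); return h[...,0],h[...,1],h[...,2]
E
python3 - <<'E'
from h import *
def fr(P,o,a): 
    a=np.radians(a);e=np.array([[np.cos(a),np.sin(a)],[-np.sin(a),np.cos(a)]]); return (P[:,:2]*1000-o)@e.T
for n in('scene','top'):
    p,d,c=load(n); X=cloud(d,c); H,S,V=hsvf(p); x,y,z=np.moveaxis(X,-1,0)
    near=np.hypot(x-.608,y-.093)<.1
    m=near&(z>.118)&(z<.14); P=X[m]; r=cv2.minAreaRect((P[:,:2]*1000).astype(np.float32)); print(n,'bar',m.sum(),r,np.percentile(P[:,2],[50,95]))
    hk=(np.hypot(x-.478,y-.419)<.12)
    m=hk&(z>.19)&(z<.235); Q=fr(X[m],[478.2,419.4],36.3); zz=X[m][:,2]*1000
    for s in(-1,1):
        k=(s*Q[:,1]>15)&(Q[:,0]<45)&(zz<212)&(Q[:,0]>-30); L=np.polyfit(Q[k,0],Q[k,1],1); print(' prong',s,k.sum(),'y at0',L[1].round(1),'slope deg',np.degrees(np.arctan(L[0])).round(2),'z',np.median(zz[k]))
    print(' xrange prong',np.percentile(Q[abs(Q[:,1])>20][:,0],[0,2,98,100]), 'mid(post)',np.percentile(Q[abs(Q[:,1])<15][:,0],[0,5,95,100]) if (abs(Q[:,1])<15).any() else None, 'yr',Q[:,1].min(),Q[:,1].max())
    # tray
    m=(x>.43)&(x<.8)&(y>-.1)&(y<.22)&(z>.024)&(z<.036)&(H>20)&(H<35)&(S>100)
    m2=np.zeros_like(m);cc=cv2.connectedComponentsWithStats(m.astype(np.uint8),connectivity=8)
    for i in range(1,cc[0]):
        if cc[2][i,4]>60:
            P=X[cc[1]==i]; print(' tray',len(P),cv2.minAreaRect((P[:,:2]*1000).astype(np.float32)))
    # guides in rack frame
    m=(z>.053)&(z<.066); 
    R=fr(X[m],[451.7,-245.9],-29.5); col=p[m]
    for lane in(-124,-62,0,62,124):
        k=(abs(R[:,1]-lane)<23)&(R[:,0]>-60)&(R[:,0]<215); print(' lane',lane,k.sum(), np.percentile(R[k,0],[1,99]).round(1) if k.sum()>10 else '', np.median(col[k],0) if k.sum() else '')
    m=(z>.04)&(z<.066); R=fr(X[m],[451.7,-245.9],-29.5);k=(abs(R[:,1])<170)&(R[:,0]>-40)&(R[:,0]<250);R=R[k]
    print(' rack x',np.percentile(R[:,0],[.3,99.7]).round(1),'y',np.percentile(R[:,1],[.3,99.7]).round(1))
    m=(z>.008)&(z<.2)&(x>.3)&(x<.8)&(y>-.55)&(y<.55);cc=cv2.connectedComponentsWithStats(m.astype(np.uint8))
    for i in range(1,cc[0]):
        if 40<cc[2][i,4]<6000:
            P=X[cc[1]==i]; print(' blob',len(P),(P.mean(0)*1000).round(),'zmax',P[:,2].max().round(3))
E
```

```text
scene bar 225 ((606.8184814453125, 93.06813049316406), (11.039219856262207, 120.02957916259766), 22.04764747619629) [0.13289053 0.13570877]
 prong -1 107 y at0 -30.8 slope deg -0.26 z 202.70153998721253
 prong 1 104 y at0 29.3 slope deg -0.66 z 202.6587815124326
 xrange prong [-43.22802123 -39.68777066  73.32001453  74.37585082] mid(post) [59.99927052 60.63769616 73.84134146 73.97201241] yr -43.35844782555281 42.831355474203065
 tray 753 ((575.958984375, 87.80586242675781), (290.29571533203125, 218.4600372314453), 0.17072124779224396)
 lane -124 837 [ 34.  152.1] [211. 189.   0.]
 lane -62 0  
 lane 0 854 [ 19.1 137.4] [210. 212. 213.]
 lane 62 0  
 lane 124 890 [ 13.5 131.7] [199.  23.  15.]
 rack x [  0.7 230.4] y [-156.4  157.4]
 blob 1687 [511. 430.  33.] zmax 0.2
 blob 666 [365. 223.  33.] zmax 0.05
 blob 3743 [619.  78.  36.] zmax 0.138
 blob 239 [ 385. -154.   14.] zmax 0.02
 blob 1281 [678. 402.  56.] zmax 0.094
 blob 1463 [695. 279.  44.] zmax 0.054
 blob 286 [790. 202.  62.] zmax 0.092
top bar 156 ((606.162109375, 93.29608154296875), (10.62271785736084, 119.31452178955078),
[... 362 characters left out ...]
62, 20.598743438720703), (85.34269714355469, 287.58428955078125), 89.70074462890625)
 tray 71 ((438.0390319824219, 140.4977569580078), (132.2066192626953, 48.21918869018555), 66.78034210205078)
 lane -124 627 [ 34.8 152.8] [148. 144.  73.]
 lane -62 0  
 lane 0 618 [ 19.9 137.5] [150. 152. 150.]
 lane 62 0  
 lane 124 616 [ 13.7 131.3] [147.  54.  50.]
 rack x [  1.1 228.7] y [-156.4  156.7]
 blob 197 [781. 207.  57.] zmax 0.093
 blob 918 [645.  58.  25.] zmax 0.036
 blob 884 [685. 283.  46.] zmax 0.056
 blob 654 [675. 407.  57.] zmax 0.096
 blob 877 [607.  93.  51.] zmax 0.137
 blob 1719 [504. 434.  49.] zmax 0.2
 blob 508 [358. 221.  39.] zmax 0.053
 blob 206 [ 383. -154.   14.] zmax 0.019
```

>>> servo_tool:
  rows:
    - [0,-30,30,0,0,-7]
    - [0,-35,30,0,0,-7]
    - [20,-30,20,0,0,-7]
    - [25,-30,10,0,0,-7]
    - [25,-30,0,0,0,-7]

```text
clock: 0.67
tool_pos: [0.2342, 0.5035, 0.3164]
orientation: [-179.8, 0.2, -49.3]
force: [2.0, 0.8, 0.1]
opening: 0.0875
```

>>> servo_tool:
  rows:
    - [27,-30,0,0,0,-7]
    - [27,-30,0,0,0,-7]
    - [27,-30,0,0,0,-4.7]
    - [27,-30,0,0,0,0]
    - [27,-30,0,0,0,0]

```text
clock: 1.08
tool_pos: [0.3694, 0.352, 0.3135]
orientation: [-180.0, 0.0, -67.7]
force: [0.7, 0.9, -0.0]
opening: 0.0876
```

>>> servo_tool:
  rows:
    - [27,-30,0,0,0,0]
    - [27,-30,0,0,0,0]
    - [27,-30,0,0,0,0]
    - [27,-30,0,0,0,0]
    - [27,-30,-10,0,0,0]

```text
clock: 1.5
tool_pos: [0.5054, 0.2024, 0.3052]
orientation: [-179.8, 0.0, -67.7]
force: [1.2, 1.4, 0.7]
opening: 0.0875
```

>>> servo_tool:
  rows:
    - [27,-30,-10,0,0,0]
    - [27,-30,-10,0,0,0]
    - [27,-30,-10,0,0,0]
    - [20,-20,-20,0,0,0]
    - [0,0,0,0,0,0]

```text
clock: 1.92
tool_pos: [0.6054, 0.0898, 0.2483]
orientation: [179.6, 0.0, -68.0]
force: [-1.1, 0.8, -0.7]
opening: 0.0875
```

>>> servo_tool:
  rows:
    - [1,3,-30,0,0,0]
    - [0,0,-36,0,0,0]
    - [0,0,-36,0,0,0]
    - [0,0,-36,0,0,0]
    - [0,0,0,0,0,0]

```text
clock: 2.33
tool_pos: [0.6009, 0.0954, 0.108]
orientation: [179.3, 0.1, -67.8]
force: [-1.1, -0.8, -0.6]
opening: 0.0878
```

>>> servo_tool:
  rows:
    - [0,0,0,0,0,0]
    - [0,0,0,0,0,0]
    - [0,0,0,0,0,0]
    - [0,0,0,0,0,0]
    - [0,0,0,0,0,0]
  fingers: 0

```text
clock: 2.75
tool_pos: [0.6065, 0.0972, 0.1171]
orientation: [-179.8, 0.0, -67.7]
force: [-0.6, 0.2, 0.9]
opening: 0.0597
```

>>> servo_tool:
  rows:
    - [0,0,0,0,0,0]
    - [0,0,0,0,0,0]
    - [0,0,0,0,0,0]
    - [0,0,0,0,0,0]
    - [0,0,0,0,0,0]

```text
clock: 3.17
tool_pos: [0.6056, 0.0967, 0.1151]
orientation: [180.0, -0.0, -67.7]
force: [0.2, -0.5, 0.5]
opening: 0.0267
```

>>> servo_tool:
  rows:
    - [1,-3,-4,0,0,0]
    - [0,0,0,0,0,0]
    - [0,0,0,0,0,0]
    - [0,0,0,0,0,0]
    - [0,0,0,0,0,0]

```text
clock: 3.58
tool_pos: [0.6064, 0.0937, 0.1108]
orientation: [180.0, 0.0, -67.7]
force: [0.3, 0.2, -1.6]
opening: 0.0088
```

>>> servo_tool:
  rows:
    - [0,0,0,0,0,0]
    - [0,0,0,0,0,0]
    - [0,0,0,0,0,0]
    - [0,0,0,0,0,0]
    - [0,0,0,0,0,0]

```text
clock: 4.0
tool_pos: [0.6066, 0.0938, 0.1111]
orientation: [-180.0, 0.0, -67.7]
force: [0.2, -0.9, -1.9]
opening: 0.0088
```

>>> servo_tool:
  rows:
    - [0,0,10,0,0,0]
    - [0,0,20,0,0,0]
    - [0,0,25,0,0,0]
    - [0,0,25,0,0,0]
    - [0,0,25,0,0,0]

```text
clock: 4.42
tool_pos: [0.6065, 0.0936, 0.2181]
orientation: [-180.0, -0.0, -67.7]
force: [0.6, 1.0, -1.9]
opening: 0.0088
```

>>> servo_tool:
  rows:
    - [-10,10,5,0,0,2]
    - [-18,18,5,0,0,3]
    - [-20,20,2,0,0,3]
    - [-20,20,0,0,0,3]
    - [-20,20,0,0,0,2.8]

```text
clock: 4.83
tool_pos: [0.5174, 0.1825, 0.2287]
orientation: [-180.0, 0.0, -53.8]
force: [-0.5, 0.2, -1.5]
opening: 0.009
```

>>> servo_tool:
  rows:
    - [-20,20,0,0,0,0]
    - [-20,20,0,0,0,0]
    - [-20,20,0,0,0,0]
    - [-20,20,0,0,0,0]
    - [-20,20,0,0,0,0]

```text
clock: 5.25
tool_pos: [0.4171, 0.2825, 0.2287]
orientation: [-180.0, 0.0, -53.9]
force: [-0.4, 0.5, -1.4]
opening: 0.0088
```

>>> servo_tool:
  rows:
    - [-20,20,0,0,0,0]
    - [-16,18,0,0,0,0]
    - [-10,12,0,0,0,0]
    - [-7,8,0,0,0,0]
    - [0,0,0,0,0,0]

```text
clock: 5.67
tool_pos: [0.3644, 0.341, 0.2286]
orientation: [-180.0, 0.0, -53.8]
force: [-0.1, 0.2, -1.9]
opening: 0.0087
```

Run:
```python
from h import *
print(ctrl.get_obs()['tool_pos'],ctrl.get_obs()['orientation'])
p,d,c=snap('scene','scene2.png'); X=cloud(d,c); H,S,V=hsvf(p); x,y,z=np.moveaxis(X,-1,0)
m=(abs(x-.365)<.12)&(abs(y-.337)<.12)&(H>100)&(H<125)&(S>100)
print(m.sum(),np.percentile(z[m],[2,98])); P=X[m];print(cv2.minAreaRect((P[:,:2]*1000).astype(np.float32)))
```

```text
[0.36444152 0.34099737 0.22855092] [-1.79962934e+02  3.40733339e-02 -5.37899888e+01]
1352 [0.12398141 0.21458869]
((365.64471435546875, 339.3791198730469), (86.89631652832031, 124.99677276611328), 38.21929931640625)
```

View pics/scene2.png

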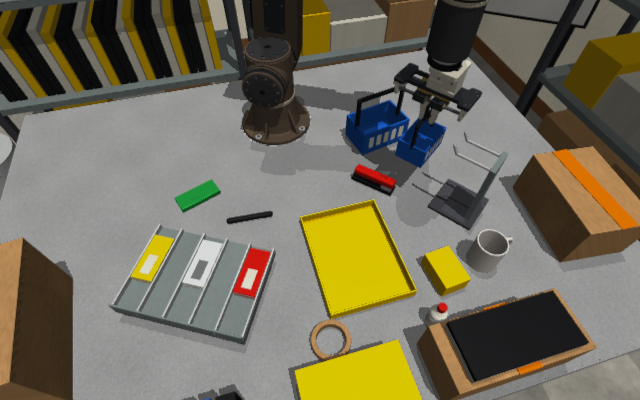

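The caddy is upright in the gripper at (422,140), in front of the prongs and clear of the stapler. I'll go in along the hook's x.

>>> servo_tool:
  rows:
    - [2,-3,0,0,0,0]
    - [8,6,0,0,0,0]
    - [12,9,0,0,0,0]
    - [12,9,0,0,0,0]
    - [12,9,0,0,0,0]

```text
clock: 6.13
tool_pos: [0.4133, 0.3695, 0.2282]
orientation: [-180.0, -0.0, -54.0]
force: [-0.9, 0.3, -1.7]
opening: 0.0094
```

>>> servo_tool:
  rows:
    - [12,9,0,0,0,0]
    - [12,8.5,0,0,0,0]
    - [12,8.5,0,0,0,0]
    - [11,8,0,0,0,0]
    - [0,0,0,0,0,0]

```text
clock: 6.55
tool_pos: [0.4616, 0.4041, 0.2272]
orientation: [180.0, -0.1, -54.0]
force: [0.5, 1.0, -2.0]
opening: 0.0089
```

>>> servo_tool:
  rows:
    - [10,7,0,0,0,0]
    - [8,6,0,0,0,0]
    - [2,1,0,0,0,0]
    - [0,0,0,0,0,0]
    - [0,0,0,0,0,0]

```text
clock: 6.97
tool_pos: [0.4787, 0.4173, 0.2278]
orientation: [180.0, -0.0, -54.0]
force: [0.7, -0.7, -2.7]
opening: 0.0088
```

>>> servo_tool:
  rows:
    - [0,0,-10,0,0,0]
    - [0,0,-10,0,0,0]
    - [0,0,-8,0,0,0]
    - [0,0,-5,0,0,0]
    - [0,0,0,0,0,0]

```text
clock: 7.38
tool_pos: [0.4778, 0.417, 0.1931]
orientation: [179.8, -0.0, -53.9]
force: [-0.2, 0.7, -2.0]
opening: 0.0087
```

>>> servo_tool:
  rows:
    - [0,0,-2,0,0,0]
    - [0,0,-1,0,0,0]
    - [0,0,0,0,0,0]

```text
clock: 7.63
tool_pos: [0.4786, 0.4179, 0.1922]
orientation: [-180.0, 0.0, -53.9]
force: [0.6, 0.1, -2.0]
opening: 0.0087
```

>>> servo_tool:
  rows:
    - [0,0,0,0,0,0]
    - [0,0,0,0,0,0]
    - [0,0,0,0,0,0]
    - [0,0,0,0,0,0]
    - [0,0,0,0,0,0]
  fingers: 28

```text
clock: 8.05
tool_pos: [0.4787, 0.4179, 0.1925]
orientation: [-180.0, 0.0, -53.9]
force: [-0.3, 0.4, -1.2]
opening: 0.0274
```

>>> servo_tool:
  rows:
    - [0,0,6,0,0,0]
    - [0,0,20,0,0,0]
    - [0,0,30,0,0,0]
    - [0,0,30,0,0,0]
    - [0,0,30,0,0,0]

```text
clock: 8.47
tool_pos: [0.4786, 0.4175, 0.31]
orientation: [-180.0, -0.0, -53.9]
force: [0.3, 1.0, -1.6]
opening: 0.0281
```

>>> servo_tool:
  rows:
    - [0,-30,10,0,0,0]
    - [0,-35,0,0,0,0]
    - [0,-35,0,0,0,0]
    - [0,-35,0,0,0,0]
    - [0,-35,0,0,0,0]

```text
clock: 8.88
tool_pos: [0.4783, 0.2462, 0.3189]
orientation: [-179.9, 0.0, -53.9]
force: [1.4, 0.0, 0.5]
opening: 0.028
```

Run:
```python
from h import *
p,d,c=snap('scene'); X=cloud(d,c); H,S,V=hsvf(p); x,y,z=np.moveaxis(X,-1,0)
m=(abs(x-.478)<.12)&(abs(y-.419)<.12)&(H>100)&(H<125)&(S>100)
P=X[m];print(len(P),np.percentile(z[m],[2,98]),cv2.minAreaRect((P[:,:2]*1000).astype(np.float32)))
cv2.imwrite('pics/hang.png',cv2.resize(p[90:270,380:600],None,fx=2.5,fy=2.5)[:,:,::-1])
snap('top')
```

```text
1358 [0.08426851 0.17231046] ((476.2331237792969, 414.5018310546875), (91.3800277709961, 123.85474395751953), 36.36091613769531)
```

View pics/hang.png

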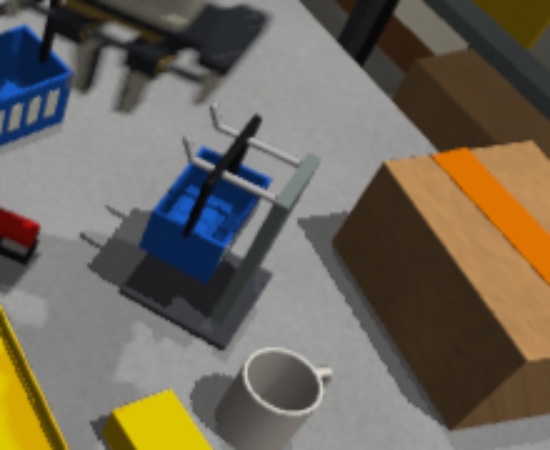

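The caddy hangs by its bar across both prongs (bar at (220,170) in the crop). On to the guides: I'll move to behind the red one with fingers closed.

>>> servo_tool:
  rows:
    - [12,-36,0,0,0,6]
    - [14,-37,0,0,0,6]
    - [14,-37,0,0,0,6]
    - [14,-37,0,0,0,6]
    - [14,-37,0,0,0,0.4]
  fingers: 0

```text
clock: 9.4
tool_pos: [0.5471, 0.0623, 0.319]
orientation: [-179.9, -0.0, -29.1]
force: [0.9, 0.4, -0.3]
opening: 0.002
```

>>> servo_tool:
  rows:
    - [14,-37,0,0,0,0]
    - [14,-37,0,0,0,0]
    - [14,-37,0,0,0,0]
    - [14,-37,0,0,0,0]
    - [14,-37,0,0,0,0]

```text
clock: 9.82
tool_pos: [0.6172, -0.1231, 0.3188]
orientation: [-180.0, -0.0, -29.5]
force: [1.3, 0.9, 0.7]
opening: 0.0005
```

>>> servo_tool:
  rows:
    - [14,-37,-15,0,0,0]
    - [14,-37,-15,0,0,0]
    - [8,-20,-30,0,0,0]
    - [0,0,-30,0,0,0]
    - [0,0,0,0,0,0]

```text
clock: 10.23
tool_pos: [0.6493, -0.2146, 0.2212]
orientation: [179.8, 0.6, -29.7]
force: [-0.3, 0.7, -2.3]
opening: 0.0004
```

```bash
cat >> h.py <<'E'
RO=np.array([451.7,-245.9]);RA=-29.5
def torack(xy):
    a=np.radians(RA); return (np.asarray(xy)-RO)@np.array([[np.cos(a),-np.sin(a)],[np.sin(a),np.cos(a)]])
def fromrack(xy):
    a=np.radians(RA); return np.array([[np.cos(a),-np.sin(a)],[np.sin(a),np.cos(a)]])@np.asarray(xy)+RO
def guides(n):
    p,d,c=snap(n); X=cloud(d,c); R=torack(X[...,:2]*1000); z=X[...,2]*1000
    for l in(-124,-62,0,62,124):
        k=(z>52)&(z<67)&(abs(R[...,1]-l)<24)&(R[...,0]>-70)&(R[...,0]<215)
        if k.sum()>40: print(n,l,k.sum(),'x',np.percentile(R[k][:,0],[1,99]).round(1),'y',np.percentile(R[k][:,1],[1,99]).round(1),np.median(p[k],0))
    return p
E
python3 - <<'E'
from h import *
o=ctrl.get_obs();print(o['clock'],o['tool_pos'],o['orientation'],torack(o['tool_pos'][:2]*1000))
guides('scene')
for r in[(160,124),(165,0),(185,-124),(-25,124),(-25,0),(-25,-124)]: print(r,fromrack(r).round(1))
p,d,c=load('scene');X=cloud(d,c); H,S,V=hsvf(p); x,y,z=np.moveaxis(X,-1,0)
m=(abs(x-.478)<.12)&(abs(y-.419)<.12)&(H>100)&(H<125)&(S>100)
P=X[m];print(len(P),np.percentile(z[m],[2,98]),cv2.minAreaRect((P[:,:2]*1000).astype(np.float32)))
E
```

```text
10.2333 [ 0.64928779 -0.21461833  0.22122258] [179.83742998   0.59715971 -29.7113663 ] [156.56782304 124.52306242]
scene -124 521 x [ 41.5 152.4] y [-147.6 -100.7] [242. 228.  10.]
scene 0 295 x [100.7 137.9] y [-23.5  23.4] [176. 173. 159.]
scene 124 330 x [ 74.6 131.9] y [100.4 147.2] [143.   29.5  23. ]
(160, 124) [ 652.  -216.8]
(165, 0) [ 595.3 -327.1]
(185, -124) [ 551.7 -444.9]
(-25, 124) [ 491.  -125.7]
(-25, 0) [ 429.9 -233.6]
(-25, -124) [ 368.9 -341.5]
1350 [0.08443196 0.16387606] ((463.24285888671875, 417.54595947265625), (108.41008758544922, 144.5226593017578), 36.32258987426758)
```

>>> servo_tool:
  rows:
    - [3,-2,-30,0,0,0]
    - [0,0,-38,0,0,0]
    - [0,0,-38,0,0,0]
    - [0,0,-36,0,0,0]
    - [0,0,0,0,0,0]

```text
clock: 10.7
tool_pos: [0.6522, -0.2143, 0.0818]
orientation: [179.9, 0.5, -29.5]
force: [-2.0, 0.5, -1.5]
opening: 0.0006
```

>>> servo_tool:
  rows:
    - [0,0,-15,0,0,0]
    - [0,0,-12,0,0,0]
    - [0,0,0,0,0,0]
    - [0,0,0,0,0,0]

```text
clock: 11.03
tool_pos: [0.6561, -0.2159, 0.0615]
orientation: [-180.0, -0.1, -29.5]
force: [0.0, 0.3, 0.4]
opening: 0.0007
```

>>> servo_tool:
  rows:
    - [-1,-2,-7,0,0,0]
    - [0,0,-6,0,0,0]
    - [0,0,0,0,0,0]
    - [0,0,0,0,0,0]

```text
clock: 11.37
tool_pos: [0.6539, -0.2182, 0.0465]
orientation: [180.0, 0.0, -29.5]
force: [-0.5, 0.5, 0.6]
opening: 0.0005
```

>>> servo_tool:
  rows:
    - [-8.7,5,0,0,0,0]
    - [-8.7,5,0,0,0,0]
    - [-8.7,5,0,0,0,0]
    - [-8.7,5,0,0,0,0]
    - [-8.7,5,0,0,0,0]

```text
clock: 11.78
tool_pos: [0.6096, -0.1925, 0.0469]
orientation: [-180.0, -0.0, -29.5]
force: [-0.0, 0.1, -0.1]
opening: 0.0003
```

>>> servo_tool:
  rows:
    - [-7,4,0,0,0,0]
    - [-7,4,0,0,0,0]
    - [-2,1,0,0,0,0]
    - [0,0,0,0,0,0]
    - [0,0,0,0,0,0]

```text
clock: 12.2
tool_pos: [0.5949, -0.1841, 0.0468]
orientation: [-180.0, -0.0, -29.5]
force: [0.3, -0.3, 0.6]
opening: 0.0006
```

Run:
```python
from h import *
o=ctrl.get_obs();print(o['clock'],o['tool_pos'],torack(o['tool_pos'][:2]*1000))
p=guides('scene'); cv2.imwrite('pics/push1.png',p[:,:,::-1]); guides('top')
```

```text
12.2 [ 0.59485446 -0.18406633  0.04678277] [ 94.14694431 124.30991063]
scene -124 867 x [ 33.5 152.1] y [-147.6 -100.6] [235. 219.   0.]
scene 0 376 x [ 24.3 137.9] y [-23.9  23.6] [228.  229.  229.5]
scene 124 140 x [-39.5  17. ] y [105.  147.4] [133.  18.  14.]
top -124 648 x [ 34.8 153.3] y [-147.5 -100.6] [171. 167.  87.]
top 0 547 x [ 19.5 137.8] y [-23.6  23.2] [139. 138. 129.]
top 124 541 x [-36.   70.1] y [100.6 147.4] [112.  44.  40.]
```

View pics/push1.png

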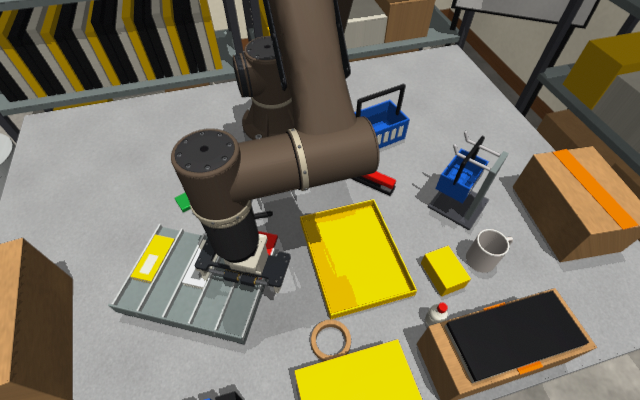

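>>> servo_tool:
  rows:
    - [-3,1.7,0,0,0,0]
    - [-2,1,0,0,0,0]
    - [0,0,0,0,0,0]
    - [3,-2,10,0,0,0]
    - [0,0,35,0,0,0]

```text
clock: 12.72
tool_pos: [0.5895, -0.1833, 0.0874]
orientation: [179.8, 0.5, -29.6]
force: [0.8, 0.3, -0.4]
opening: 0.0004
```

>>> servo_tool:
  rows:
    - [0,0,40,0,0,0]
    - [-25,14,0,0,0,0]
    - [-32,18,0,0,0,0]
    - [-32,18,0,0,0,0]
    - [-10,8,0,0,0,0]
  fingers: 87

```text
clock: 13.13
tool_pos: [0.4897, -0.1245, 0.1323]
orientation: [-180.0, 0.1, -29.6]
force: [-1.2, 0.3, 0.4]
opening: 0.0286
```

>>> servo_tool:
  rows:
    - [0,0,0,0,0,0]
    - [0,0,0,0,0,0]
    - [0,0,0,0,0,0]
    - [0,0,0,0,0,0]

```text
clock: 13.47
tool_pos: [0.4947, -0.1257, 0.1318]
orientation: [-180.0, -0.0, -29.5]
force: [0.1, -0.5, -0.7]
opening: 0.0547
```

Run:
```python
from h import *
o=ctrl.get_obs();print(o['clock'],o['tool_pos'],o['opening'],torack(o['tool_pos'][:2]*1000))
guides('scene'); guides('top')
p,d,c=snap('wrist','w1.png')
```

```text
13.4667 [ 0.49467889 -0.12571191  0.13179776] 0.054683450376131454 [-21.7765219  125.77020307]
scene -124 867 x [ 33.4 152.2] y [-147.6 -100.8] [227. 208.   0.]
scene 0 889 x [ 18.6 137.4] y [-23.3  23.2] [226. 227. 228.]
scene 124 846 x [-42.7  75.9] y [100.4 147.4] [184.  20.  13.]
top -124 659 x [ 34.8 153. ] y [-147.6 -100.4] [164. 160.  81.]
```

View pics/w1.png

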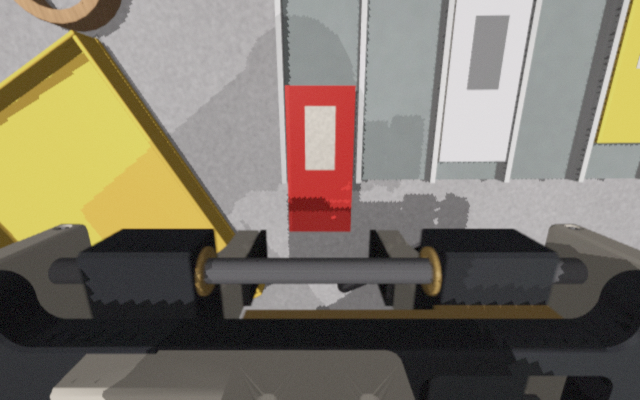

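>>> servo_tool:
  rows:
    - [-6,1.4,0,0,0,0]
    - [0,0,0,0,0,0]
    - [0,0,0,0,0,0]
    - [0,0,-30,0,0,0]
    - [0,0,-30,0,0,0]

```text
clock: 14.03
tool_pos: [0.4895, -0.1239, 0.0726]
orientation: [-179.8, -0.3, -29.5]
force: [-0.2, 0.0, -1.7]
opening: 0.0865
```

>>> servo_tool:
  rows:
    - [0,0,-20,0,0,0]
    - [0,0,-10,0,0,0]
    - [0,0,0,0,0,0]
    - [0,0,0,0,0,0]

```text
clock: 14.37
tool_pos: [0.488, -0.1241, 0.0418]
orientation: [180.0, 0.0, -29.5]
force: [0.3, 0.4, 0.2]
opening: 0.0869
```

>>> servo_tool:
  rows:
    - [0,0,-3.5,0,0,0]
    - [0,0,0,0,0,0]
    - [0,0,0,0,0,0]
    - [0,0,0,0,0,0]
    - [0,0,0,0,0,0]
  fingers: 40

```text
clock: 14.78
tool_pos: [0.488, -0.124, 0.0387]
orientation: [-180.0, -0.1, -29.5]
force: [-0.4, -0.2, -0.1]
opening: 0.0591
```

>>> servo_tool:
  rows:
    - [0,0,0,0,0,0]
    - [0,0,0,0,0,0]
    - [0,0,0,0,0,0]
    - [0,0,0,0,0,0]
    - [0,0,0,0,0,0]

```text
clock: 15.2
tool_pos: [0.4878, -0.124, 0.0383]
orientation: [-180.0, -0.0, -29.5]
force: [-1.2, 0.6, 4.8]
opening: 0.054
```

>>> servo_tool:
  rows:
    - [0,0,5,0,0,0]
    - [0,0,15,0,0,0]
    - [0,0,25,0,0,0]
    - [0,0,25,0,0,0]
    - [0,0,0,0,0,0]

```text
clock: 15.62
tool_pos: [0.4903, -0.1241, 0.1126]
orientation: [-179.8, -0.3, -29.5]
force: [1.3, -0.1, -1.3]
opening: 0.0536
```

Run:
```python
from h import *
o=ctrl.get_obs();print(o['clock'],o['tool_pos'],o['opening'])
for n in('scene','top'):
    p,d,c=snap(n); X=cloud(d,c); H,S,V=hsvf(p); z=X[...,2]; R=torack(X[...,:2]*1000)
    k=(abs(R[...,1]-124)<30)&(R[...,0]>-60)&(R[...,0]<90)&(S>140)&((H<8)|(H>172))&(z>.06)
    P=X[k]; print(n,k.sum(),R[k].min(0) if k.any() else '',R[k].max(0) if k.any() else '')
    if k.sum()>50:
        A=np.c_[R[k],np.ones(k.sum())]; print(np.linalg.lstsq(A,P[:,2]*1000,rcond=None)[0])
```

```text
15.6167 [ 0.4903075  -0.12411489  0.11255685] 0.05355437351568532
scene 781 [-31.40004128  98.21796811] [ 79.14488063 153.51412764]
[ 8.65088390e-04 -2.79816045e-02  1.36431205e+02]
top 0
```

>>> servo_tool:
  rows:
    - [10,15,20,0,0,5]
    - [14,22,10,0,0,6]
    - [16,26,0,0,0,6]
    - [16,26,0,0,0,6]
    - [16,26,0,0,0,6.5]

```text
clock: 16.13
tool_pos: [0.5594, -0.0081, 0.137]
orientation: [180.0, 0.1, 0.2]
force: [0.5, -0.1, -1.0]
opening: 0.0538
```

>>> servo_tool:
  rows:
    - [16,26,0,0,0,0]
    - [12,18,0,0,0,0]
    - [5,8,0,0,0,0]
    - [0,0,0,0,0,0]
    - [0,0,0,0,0,0]

```text
clock: 16.55
tool_pos: [0.5917, 0.0428, 0.1366]
orientation: [180.0, 0.2, -0.0]
force: [-0.4, 0.1, -0.9]
opening: 0.0535
```

>>> servo_tool:
  rows:
    - [3,0,-25,0,0,0]
    - [0,0,-30,0,0,0]
    - [0,0,-30,0,0,0]
    - [0,0,-25,0,0,0]
    - [0,0,0,0,0,0]

```text
clock: 16.97
tool_pos: [0.591, 0.0405, 0.023]
orientation: [179.9, 0.5, -0.2]
force: [-1.4, -1.3, -0.7]
opening: 0.0538
```

>>> servo_tool:
  rows:
    - [0,0,-10,0,0,0]
    - [0,0,-3,0,0,0]
    - [0,0,0,0,0,0]
    - [0,0,0,0,0,0]

```text
clock: 17.3
tool_pos: [0.5964, 0.043, 0.0163]
orientation: [-180.0, -0.1, -0.0]
force: [0.2, 0.2, 0.0]
opening: 0.0538
```

>>> servo_tool:
  rows:
    - [0,0,-5,0,0,0]
    - [0,0,-4,0,0,0]
    - [0,0,0,0,0,0]
    - [0,0,0,0,0,0]

```text
clock: 17.63
tool_pos: [0.5955, 0.043, 0.006]
orientation: [180.0, 0.0, -0.0]
force: [-0.9, 0.6, -0.3]
opening: 0.0537
```

>>> servo_tool:
  rows:
    - [0,0,0,0,0,0]
    - [0,0,0,0,0,0]
    - [0,0,0,0,0,0]
    - [0,0,0,0,0,0]
  fingers: 64

```text
clock: 17.97
tool_pos: [0.5959, 0.0431, 0.0063]
orientation: [-180.0, -0.0, -0.0]
force: [-0.2, 0.4, -0.2]
opening: 0.0636
```

>>> servo_tool:
  rows:
    - [0,0,8,0,0,0]
    - [0,0,30,0,0,0]
    - [0,0,35,0,0,0]
    - [0,0,38,0,0,0]
    - [0,0,0,0,0,0]

```text
clock: 18.38
tool_pos: [0.6001, 0.0439, 0.1257]
orientation: [-179.9, -0.7, 0.1]
force: [1.9, 1.5, 1.2]
opening: 0.0642
```

Run:
```python
from h import *
o=ctrl.get_obs();print(o['clock'],o['tool_pos'],o['opening'],o['orientation'])
p=guides('scene'); guides('top')
cv2.imwrite('pics/s3.png',p[:,:,::-1]);
for n in('scene','top'):
    p,d,c=load(n); X=cloud(d,c); H,S,V=hsvf(p); x,y,z=np.moveaxis(X,-1,0)
    k=(x>.44)&(x<.71)&(abs(y-.088)<.1)&(S>140)&((H<8)|(H>172))
    P=X[k]; print(n,k.sum(),cv2.minAreaRect((P[:,:2]*1000).astype(np.float32)) if k.any() else '',np.median(P[:,2]))
```

```text
18.3833 [0.60012219 0.04389648 0.12567911] 0.06424785429781879 [-1.79860051e+02 -6.73614456e-01  6.68589768e-02]
scene -124 866 x [ 33.8 152.3] y [-147.4 -100.6] [232. 215.   0.]
scene 0 902 x [ 19.  137.3] y [-23.5  23.6] [231. 232. 233.]
top -124 654 x [ 35.1 152.8] y [-147.5 -100.4] [168. 164.  87.]
top 0 647 x [ 20.1 137.5] y [-23.2  23.5] [170. 172. 171.]
scene 775 ((642.302978515625, 49.91712188720703), (119.08118438720703, 66.45459747314453), 0.01690533757209778) 0.01825698741378856
top 93 ((534.384765625, 81.21654510498047), (62.11192321777344, 192.89654541015625), 44.06501007080078) 0.01744443021299391
```

View pics/s3.png

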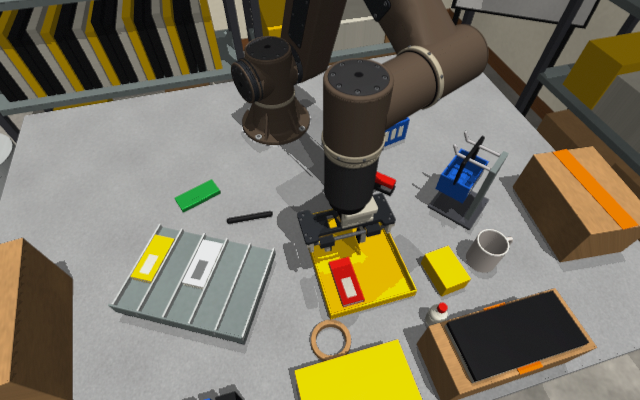

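The red guide lies flat in the tray at (345,285). White and yellow are still in their lanes. White is next.

>>> servo_tool:
  rows:
    - [0,-25,10,0,0,-6]
    - [0,-35,0,0,0,-6]
    - [0,-38,0,0,0,-6]
    - [0,-38,0,0,0,-6]
    - [0,-38,0,0,0,-5.5]
  fingers: 0

```text
clock: 18.9
tool_pos: [0.5947, -0.1324, 0.1262]
orientation: [180.0, 0.1, -29.8]
force: [0.8, 0.7, 0.6]
opening: 0.0356
```

>>> servo_tool:
  rows:
    - [0,-38,0,0,0,0]
    - [0,-38,0,0,0,0]
    - [0,-38,0,0,0,0]
    - [0,-38,0,0,0,0]
    - [0,-38,0,0,0,0]

```text
clock: 19.32
tool_pos: [0.5946, -0.3227, 0.1259]
orientation: [180.0, 0.1, -29.5]
force: [0.9, 1.2, -0.3]
opening: 0.0032
```

>>> servo_tool:
  rows:
    - [0,-6,0,0,0,0]
    - [0,0,0,0,0,0]
    - [0,0,0,0,0,0]
    - [0,0,0,0,0,0]

```text
clock: 19.65
tool_pos: [0.5953, -0.3262, 0.1263]
orientation: [180.0, 0.1, -29.5]
force: [0.4, -0.2, -0.1]
opening: 0.0005
```

Run:
```python
from h import *
o=ctrl.get_obs();print(o['clock'],o['tool_pos'],o['opening'],o['orientation'],torack(o['tool_pos'][:2]*1000))
guides('scene')
guides('top')
```

```text
19.65 [ 0.59525884 -0.32616943  0.12629191] 0.000545650330459084 [ 1.79992148e+02  8.45021549e-02 -2.95101097e+01] [164.47381136   0.8287988 ]
scene -124 49 x [129.7 152.5] y [-147.7 -126.7] [154. 124.  22.]
scene 0 193 x [ 17.8 130.8] y [-23.4  23.2] [173. 170. 157.]
top -124 649 x [ 35.2 152.5] y [-147.6 -100.5] [129. 112.  59.]
```

>>> servo_tool:
  rows:
    - [0,0,-30,0,0,0]
    - [0,0,-30,0,0,0]
    - [0,0,-14,0,0,0]
    - [0,0,-5,0,0,0]
    - [0,0,0,0,0,0]

```text
clock: 20.17
tool_pos: [0.5951, -0.3257, 0.0473]
orientation: [180.0, 0.1, -29.4]
force: [-0.6, -0.0, 0.3]
opening: 0.0002
```

>>> servo_tool:
  rows:
    - [-8.7,5,0,0,0,0]
    - [-8.7,5,0,0,0,0]
    - [-8.7,5,0,0,0,0]
    - [-8.7,5,0,0,0,0]
    - [-8.7,5,0,0,0,0]

```text
clock: 20.58
tool_pos: [0.5517, -0.3016, 0.0491]
orientation: [-180.0, -0.1, -29.5]
force: [1.0, -0.4, 1.5]
opening: 0.0006
```

>>> servo_tool:
  rows:
    - [-8.7,5,0,0,0,0]
    - [-8.7,5,0,0,0,0]
    - [-3.5,2,0,0,0,0]
    - [-1.7,1,0,0,0,0]
    - [0,0,0,0,0,0]

```text
clock: 21.0
tool_pos: [0.5291, -0.2887, 0.0482]
orientation: [180.0, 0.0, -29.5]
force: [0.3, -0.6, -0.3]
opening: 0.0002
```

>>> servo_tool:
  rows:
    - [0,0,0,0,0,0]
    - [3,-2,10,0,0,0]
    - [0,0,35,0,0,0]
    - [0,0,40,0,0,0]
    - [0,0,0,0,0,0]

```text
clock: 21.42
tool_pos: [0.537, -0.2931, 0.1413]
orientation: [-179.9, -0.6, -29.4]
force: [2.3, -0.3, 1.5]
opening: 0.0001
```

Run:
```python
from h import *
o=ctrl.get_obs();print(o['clock'],o['tool_pos'],o['opening'],o['orientation'],torack(o['tool_pos'][:2]*1000))
guides('scene')
guides('top')
```

```text
21.4167 [ 0.53697664 -0.29306659  0.14133788] 0.0001488815958279734 [-179.94273493   -0.62048941  -29.4415552 ] [97.44694661  0.94051249]
scene -124 670 x [ 56.3 152.3] y [-147.4 -100.8] [235. 220.   1.]
scene 0 151 x [-38.  77.] y [-23.7  23.4] [166. 163. 151.]
top -124 379 x [ 34.4 134.7] y [-147.4 -100.4] [126. 107.  55.]
```

>>> servo_tool:
  rows:
    - [-25,14,0,0,0,0]
    - [-30,17,0,0,0,0]
    - [-30,17,0,0,0,0]
    - [-19,10,0,0,0,0]
    - [0,0,0,0,0,0]
  fingers: 87

```text
clock: 21.93
tool_pos: [0.4241, -0.2315, 0.1324]
orientation: [180.0, 0.2, -29.6]
force: [0.1, 0.5, -0.1]
opening: 0.0282
```

>>> servo_tool:
  rows:
    - [0,0,0,0,0,0]
    - [0,0,0,0,0,0]
    - [0,0,0,0,0,0]
    - [0,0,0,0,0,0]
    - [0,0,0,0,0,0]

```text
clock: 22.35
tool_pos: [0.4289, -0.2333, 0.1326]
orientation: [180.0, 0.0, -29.5]
force: [0.2, 0.0, 0.4]
opening: 0.0614
```

Run:
```python
from h import *
o=ctrl.get_obs();print(o['clock'],o['tool_pos'],o['opening'],o['orientation'],torack(o['tool_pos'][:2]*1000))
guides('scene')
guides('top')
```

```text
22.35 [ 0.42893922 -0.23328646  0.13264937] 0.06136123061597311 [ 1.79977790e+02  4.64017095e-02 -2.95490603e+01] [-26.02117498  -0.22967722]
scene -124 868 x [ 34.  152.1] y [-147.4 -100.3] [229. 211.   0.]
scene 0 800 x [-41.7  76.4] y [-23.7  23.6] [223. 221. 207.]
```

>>> servo_tool:
  rows:
    - [-2,1,0,0,0,0]
    - [0,0,0,0,0,0]
    - [0,0,0,0,0,0]
    - [0,0,0,0,0,0]
    - [0,0,-25,0,0,0]

```text
clock: 22.87
tool_pos: [0.4299, -0.2328, 0.1117]
orientation: [-179.9, -0.4, -29.5]
force: [1.5, -0.4, 0.9]
opening: 0.0869
```

>>> servo_tool:
  rows:
    - [0,0,-30,0,0,0]
    - [0,0,-25,0,0,0]
    - [0,0,-14,0,0,0]
    - [0,0,0,0,0,0]
    - [0,0,0,0,0,0]

```text
clock: 23.28
tool_pos: [0.4263, -0.2321, 0.0388]
orientation: [179.9, 0.1, -29.5]
force: [0.7, -0.6, 1.2]
opening: 0.0869
```

>>> servo_tool:
  rows:
    - [0,0,0,0,0,0]
    - [0,0,0,0,0,0]
    - [0,0,0,0,0,0]
    - [0,0,0,0,0,0]
    - [0,0,0,0,0,0]
  fingers: 40

```text
clock: 23.7
tool_pos: [0.427, -0.2321, 0.0397]
orientation: [-180.0, -0.1, -29.5]
force: [-0.5, -0.1, 0.5]
opening: 0.059
```

>>> servo_tool:
  rows:
    - [0,0,0,0,0,0]
    - [0,0,0,0,0,0]
    - [0,0,0,0,0,0]
    - [0,0,0,0,0,0]
    - [0,0,0,0,0,0]

```text
clock: 24.12
tool_pos: [0.4267, -0.2321, 0.0393]
orientation: [-180.0, -0.0, -29.5]
force: [-0.8, 1.9, 4.7]
opening: 0.0539
```

>>> servo_tool:
  rows:
    - [0,0,5,0,0,0]
    - [0,0,15,0,0,0]
    - [0,0,25,0,0,0]
    - [0,0,30,0,0,0]
    - [0,0,25,0,0,0]

```text
clock: 24.53
tool_pos: [0.4262, -0.232, 0.1405]
orientation: [180.0, 0.0, -29.5]
force: [1.4, -0.5, -1.6]
opening: 0.0537
```

>>> servo_tool:
  rows:
    - [7,15,5,0,0,5]
    - [12,25,0,0,0,6]
    - [15,33,0,0,0,6]
    - [15,33,0,0,0,6]
    - [15,33,0,0,0,6.5]

```text
clock: 24.95
tool_pos: [0.4905, -0.0917, 0.1443]
orientation: [-180.0, 0.0, 0.2]
force: [0.5, -0.5, -0.8]
opening: 0.0537
```

>>> servo_tool:
  rows:
    - [15,33,0,0,0,0]
    - [15,33,0,0,0,0]
    - [15,33,0,0,0,0]
    - [15,33,0,0,0,0]
    - [15,33,0,0,0,0]

```text
clock: 25.37
tool_pos: [0.5655, 0.0737, 0.1439]
orientation: [180.0, 0.1, -0.0]
force: [0.4, -0.7, -0.2]
opening: 0.0538
```

>>> servo_tool:
  rows:
    - [15,33,0,0,0,0]
    - [12,20,0,0,0,0]
    - [4,8,0,0,0,0]
    - [0,0,0,0,0,0]
    - [0,0,0,0,0,0]

```text
clock: 25.78
tool_pos: [0.5959, 0.1328, 0.1434]
orientation: [180.0, 0.1, -0.0]
force: [-0.5, -0.3, -0.9]
opening: 0.0536
```

>>> servo_tool:
  rows:
    - [0,0,-30,0,0,0]
    - [0,0,-30,0,0,0]
    - [0,0,-35,0,0,0]
    - [0,0,-20,0,0,0]
    - [0,0,0,0,0,0]

```text
clock: 26.2
tool_pos: [0.5927, 0.13, 0.0246]
orientation: [179.8, 0.4, -0.2]
force: [-0.7, -0.8, -1.3]
opening: 0.0539
```

>>> servo_tool:
  rows:
    - [0,0,0,0,0,0]
    - [0,0,0,0,0,0]

```text
clock: 26.37
tool_pos: [0.5974, 0.1327, 0.0308]
orientation: [-180.0, -0.1, -0.0]
force: [1.3, -0.6, -1.2]
opening: 0.0537
```

>>> servo_tool:
  rows:
    - [0,0,-12,0,0,0]
    - [0,0,-8,0,0,0]
    - [0,0,-3,0,0,0]
    - [0,0,0,0,0,0]
    - [0,0,0,0,0,0]

```text
clock: 26.78
tool_pos: [0.5966, 0.1329, 0.0061]
orientation: [180.0, 0.0, -0.0]
force: [0.2, -0.5, -1.1]
opening: 0.0536
```

>>> servo_tool:
  rows:
    - [0,0,0,0,0,0]
    - [0,0,0,0,0,0]
    - [0,0,0,0,0,0]
    - [0,0,0,0,0,0]
  fingers: 64

```text
clock: 27.12
tool_pos: [0.5968, 0.1331, 0.0064]
orientation: [-180.0, -0.0, -0.0]
force: [-0.4, -0.3, 0.1]
opening: 0.0636
```

>>> servo_tool:
  rows:
    - [0,0,8,0,0,0]
    - [0,0,30,0,0,0]
    - [0,0,35,0,0,0]
    - [0,0,38,0,0,0]
    - [0,0,20,0,0,0]

```text
clock: 27.53
tool_pos: [0.5983, 0.1335, 0.1425]
orientation: [-179.9, -0.3, 0.0]
force: [1.1, 1.5, 1.4]
opening: 0.0639
```

>>> servo_tool:
  rows:
    - [-4,-38,0,0,0,-6]
    - [-4,-38,0,0,0,-6]
    - [-4,-38,0,0,0,-6]
    - [-4,-38,0,0,0,-6]
    - [-4,-38,0,0,0,-5.5]
  fingers: 0

```text
clock: 27.95
tool_pos: [0.5762, -0.0585, 0.1382]
orientation: [-180.0, -0.1, -29.8]
force: [0.3, -0.6, -0.9]
opening: 0.0365
```

>>> servo_tool:
  rows:
    - [-4,-38,0,0,0,0]
    - [-4,-38,0,0,0,0]
    - [-4,-38,0,0,0,0]
    - [-4,-38,0,0,0,0]
    - [-4,-38,0,0,0,0]

```text
clock: 28.37
tool_pos: [0.5562, -0.2489, 0.1381]
orientation: [-180.0, -0.1, -29.5]
force: [1.6, 0.3, -0.7]
opening: 0.0036
```

Run:
```python
from h import *
o=ctrl.get_obs();print(o['clock'],o['tool_pos'],o['opening'],o['orientation'],torack(o['tool_pos'][:2]*1000))
p=guides('scene')
guides('top')
cv2.imwrite('pics/s4.png',p[:,:,::-1])
```

```text
28.3667 [ 0.55618418 -0.24886449  0.13812448] 0.003557127441192485 [-1.79981866e+02 -5.53680647e-02 -2.95127314e+01] [92.39818745 48.87031367]
scene -124 730 x [ 35.5 152.1] y [-147.4 -100.1] [236. 220.   0.]
top -124 604 x [ 34.5 152.4] y [-147.6 -101.1] [167.  163.5  81. ]
```

View pics/s4.png

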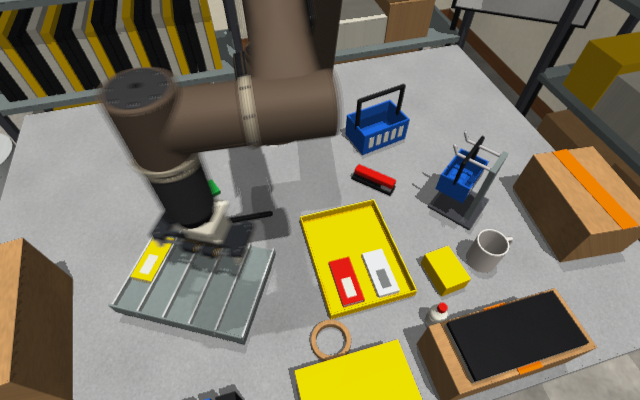

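White (380,272) and red (345,280) lie flat in the tray. Yellow is next.

>>> servo_tool:
  rows:
    - [-2,-38,0,0,0,0]
    - [-2,-38,0,0,0,0]
    - [-2,-38,0,0,0,0]
    - [-1,-38,0,0,0,0]
    - [0,-39,0,0,0,0]

```text
clock: 28.88
tool_pos: [0.5494, -0.4393, 0.138]
orientation: [-180.0, -0.0, -29.5]
force: [0.1, 1.3, -0.2]
opening: 0.0002
```

>>> servo_tool:
  rows:
    - [0,0,0,0,0,0]
    - [0,0,-20,0,0,0]
    - [0,0,-20,0,0,0]
    - [0,0,0,0,0,0]
    - [0,0,0,0,0,0]

```text
clock: 29.3
tool_pos: [0.549, -0.4375, 0.0966]
orientation: [180.0, 0.1, -29.5]
force: [-0.6, -0.6, 1.1]
opening: 0.0007
```

Run:
```python
from h import *
o=ctrl.get_obs();print(o['clock'],o['tool_pos'],o['opening'],o['orientation'],torack(o['tool_pos'][:2]*1000))
guides('scene')
guides('top')
```

```text
29.3 [ 0.54899311 -0.4375049   0.0966344 ] 0.0006635281260544722 [ 1.79979681e+02  1.32969115e-01 -2.95136044e+01] [ 179.03037542 -118.85499882]
scene -124 313 x [32.7 90. ] y [-147.7 -100.7] [162. 128.   0.]
```

>>> servo_tool:
  rows:
    - [-2.5,-4.5,0,0,0,0]
    - [0,0,-25,0,0,0]
    - [0,0,-18,0,0,0]
    - [0,0,-6,0,0,0]
    - [0,0,0,0,0,0]

```text
clock: 29.82
tool_pos: [0.5464, -0.4423, 0.0472]
orientation: [180.0, 0.1, -29.5]
force: [0.4, -0.4, 0.1]
opening: 0.0004
```

>>> servo_tool:
  rows:
    - [-8.7,5,0,0,0,0]
    - [-8.7,5,0,0,0,0]
    - [-8.7,5,0,0,0,0]
    - [-8.7,5,0,0,0,0]
    - [-8.7,5,0,0,0,0]

```text
clock: 30.23
tool_pos: [0.5037, -0.4176, 0.0495]
orientation: [180.0, -0.2, -29.5]
force: [1.5, -0.7, 0.8]
opening: 0.0004
```

>>> servo_tool:
  rows:
    - [-8.7,5,0,0,0,0]
    - [-8.7,5,0,0,0,0]
    - [-8.7,5,0,0,0,0]
    - [-5,2.8,0,0,0,0]
    - [0,0,0,0,0,0]

```text
clock: 30.65
tool_pos: [0.4709, -0.3988, 0.0481]
orientation: [-180.0, 0.1, -29.5]
force: [-0.4, -0.6, -0.1]
opening: 0.0007
```

Run:
```python
from h import *
o=ctrl.get_obs();print(o['clock'],o['tool_pos'],o['opening'],o['orientation'],torack(o['tool_pos'][:2]*1000))
guides('scene')
guides('top')
```

```text
30.65 [ 0.47089574 -0.39882081  0.04809882] 0.0007142535745942344 [-1.79988944e+02  7.18153219e-02 -2.95410320e+01] [  92.00893337 -123.64306159]
scene -124 329 x [-40.5 102.1] y [-147.4 -100.9] [162. 128.   1.]
```

Front is at about -40. I'll push 2 mm more, retreat, and go to the grasp position (-28,-124), which is (367,-340) in world.

>>> servo_tool:
  rows:
    - [-1.7,1,0,0,0,0]
    - [0,0,0,0,0,0]
    - [3,-2,10,0,0,0]
    - [0,0,35,0,0,0]
    - [0,0,40,0,0,0]

```text
clock: 31.17
tool_pos: [0.4724, -0.4001, 0.1319]
orientation: [180.0, 0.3, -29.5]
force: [1.4, 0.2, 0.8]
opening: 0.0001
```

>>> servo_tool:
  rows:
    - [-25,14,0,0,0,0]
    - [-30,17,0,0,0,0]
    - [-30,17,0,0,0,0]
    - [-21,11.5,0,0,0,0]
    - [0,0,0,0,0,0]
  fingers: 87

```text
clock: 31.58
tool_pos: [0.364, -0.3393, 0.1339]
orientation: [-180.0, 0.1, -29.6]
force: [-0.9, -0.2, -0.9]
opening: 0.028
```

>>> servo_tool:
  rows:
    - [0,0,0,0,0,0]
    - [0,0,0,0,0,0]
    - [0,0,0,0,0,0]
    - [0,0,0,0,0,0]
    - [0,0,0,0,0,0]

```text
clock: 32.0
tool_pos: [0.3683, -0.3415, 0.1328]
orientation: [180.0, 0.0, -29.5]
force: [-0.1, 0.5, -0.2]
opening: 0.0617
```

Run:
```python
from h import *
o=ctrl.get_obs();print(o['clock'],o['tool_pos'],o['opening'],o['orientation'],torack(o['tool_pos'][:2]*1000))
guides('scene')
guides('top')
```

```text
32.0 [ 0.36826923 -0.34146841  0.132783  ] 0.061729343983884126 [ 1.79992262e+02  3.64659377e-02 -2.95301360e+01] [ -25.5543072  -124.26178853]
scene -124 764 x [-39.6  79.3] y [-147.2 -100.5] [224. 180.   0.]
```

>>> servo_tool:
  rows:
    - [-1.7,1,0,0,0,0]
    - [0,0,0,0,0,0]
    - [0,0,0,0,0,0]
    - [0,0,0,0,0,0]
    - [0,0,-25,0,0,0]

```text
clock: 32.52
tool_pos: [0.3691, -0.3419, 0.1118]
orientation: [180.0, -0.5, -29.5]
force: [2.4, -0.5, -0.4]
opening: 0.0866
```

>>> servo_tool:
  rows:
    - [0,0,-30,0,0,0]
    - [0,0,-25,0,0,0]
    - [0,0,-14.5,0,0,0]
    - [0,0,0,0,0,0]
    - [0,0,0,0,0,0]

```text
clock: 32.93
tool_pos: [0.3657, -0.3402, 0.0383]
orientation: [180.0, 0.1, -29.5]
force: [0.1, -0.4, 0.1]
opening: 0.0868
```

>>> servo_tool:
  rows:
    - [0,0,0,0,0,0]
    - [0,0,0,0,0,0]
    - [0,0,0,0,0,0]
    - [0,0,0,0,0,0]
    - [0,0,0,0,0,0]
  fingers: 40

```text
clock: 33.35
tool_pos: [0.3664, -0.3404, 0.0393]
orientation: [-180.0, -0.1, -29.5]
force: [-0.3, -0.4, -0.4]
opening: 0.0596
```

>>> servo_tool:
  rows:
    - [0,0,0,0,0,0]
    - [0,0,0,0,0,0]
    - [0,0,0,0,0,0]
    - [0,0,0,0,0,0]
    - [0,0,0,0,0,0]

```text
clock: 33.77
tool_pos: [0.3662, -0.3403, 0.0388]
orientation: [180.0, -0.0, -29.5]
force: [-0.9, 1.7, 5.8]
opening: 0.0536
```

>>> servo_tool:
  rows:
    - [0,0,5,0,0,0]
    - [0,0,15,0,0,0]
    - [0,0,25,0,0,0]
    - [0,0,30,0,0,0]
    - [0,0,25,0,0,0]

```text
clock: 34.18
tool_pos: [0.3657, -0.3401, 0.14]
orientation: [180.0, 0.0, -29.5]
force: [0.7, 0.0, -0.2]
opening: 0.054
```

>>> servo_tool:
  rows:
    - [4,15,5,0,0,5]
    - [7,28,0,0,0,6]
    - [8,36,0,0,0,6]
    - [8,36,0,0,0,6]
    - [8,36,0,0,0,6.5]

```text
clock: 34.6
tool_pos: [0.4006, -0.1879, 0.1436]
orientation: [-180.0, 0.0, 0.2]
force: [1.6, -0.9, -1.8]
opening: 0.0537
```

>>> servo_tool:
  rows:
    - [8,36,0,0,0,0]
    - [8,36,0,0,0,0]
    - [8,36,0,0,0,0]
    - [8,36,0,0,0,0]
    - [8,36,0,0,0,0]

```text
clock: 35.02
tool_pos: [0.4407, -0.0074, 0.1437]
orientation: [-180.0, 0.0, -0.0]
force: [0.3, -0.1, -1.1]
opening: 0.054
```

>>> servo_tool:
  rows:
    - [8,36,0,0,0,0]
    - [8,36,0,0,0,0]
    - [4,18,0,0,0,0]
    - [1,7,0,0,0,0]
    - [0,0,0,0,0,0]

```text
clock: 35.43
tool_pos: [0.462, 0.089, 0.1433]
orientation: [180.0, 0.0, 0.1]
force: [0.3, -0.3, -1.3]
opening: 0.054
```

>>> servo_tool:
  rows:
    - [0,0,-30,0,0,0]
    - [0,0,-30,0,0,0]
    - [0,0,-35,0,0,0]
    - [0,0,-20,0,0,0]
    - [0,0,0,0,0,0]

```text
clock: 35.85
tool_pos: [0.4588, 0.0847, 0.0249]
orientation: [179.8, 0.4, -0.2]
force: [-1.3, -0.3, -0.1]
opening: 0.0538
```

>>> servo_tool:
  rows:
    - [0,0,0,0,0,0]
    - [0,0,0,0,0,0]

```text
clock: 36.02
tool_pos: [0.4628, 0.0875, 0.0298]
orientation: [-180.0, -0.1, -0.0]
force: [-0.1, 0.8, -0.6]
opening: 0.0537
```

>>> servo_tool:
  rows:
    - [0,0,-12,0,0,0]
    - [0,0,-8,0,0,0]
    - [0,0,-3,0,0,0]
    - [0,0,0,0,0,0]
    - [0,0,0,0,0,0]

```text
clock: 36.43
tool_pos: [0.4624, 0.0879, 0.0062]
orientation: [-180.0, -0.0, -0.0]
force: [-0.2, 0.9, -0.8]
opening: 0.0534
```

>>> servo_tool:
  rows:
    - [0,0,0,0,0,0]
    - [0,0,0,0,0,0]
    - [0,0,0,0,0,0]
    - [0,0,0,0,0,0]
  fingers: 64

```text
clock: 36.77
tool_pos: [0.4623, 0.0879, 0.0059]
orientation: [-180.0, -0.0, -0.0]
force: [0.1, 0.1, 0.2]
opening: 0.0637
```

>>> servo_tool:
  rows:
    - [0,0,8,0,0,0]
    - [0,0,30,0,0,0]
    - [0,0,38,0,0,0]
    - [0,0,38,0,0,0]
    - [0,0,38,0,0,0]

```text
clock: 37.18
tool_pos: [0.4616, 0.0874, 0.16]
orientation: [180.0, 0.0, -0.0]
force: [1.6, 0.1, -0.8]
opening: 0.0637
```

>>> servo_tool:
  rows:
    - [-5,-38,0,0,0,0]
    - [-5,-38,0,0,0,0]
    - [-5,-38,0,0,0,0]
    - [-5,-38,0,0,0,0]
    - [0,-38,0,0,0,0]

```text
clock: 37.6
tool_pos: [0.4408, -0.1037, 0.1587]
orientation: [-180.0, -0.1, 0.0]
force: [0.4, -0.2, 0.2]
opening: 0.0639
```

>>> servo_tool:
  rows:
    - [0,-35,0,0,0,0]
    - [0,-30,0,0,0,0]
    - [0,-20,0,0,0,0]
    - [0,0,0,0,0,0]
    - [0,0,0,0,0,0]

```text
clock: 38.02
tool_pos: [0.4416, -0.1882, 0.1579]
orientation: [-180.0, 0.0, -0.2]
force: [-0.2, 0.6, -0.0]
opening: 0.064
```

Run:
```python
from h import *
o=ctrl.get_obs();print(o['clock'],o['tool_pos'],o['force'])
p=guides('scene'); cv2.imwrite('pics/s5.png',p[:,:,::-1])
p,d,c=load('scene'); X=cloud(d,c); x,y,z=np.moveaxis(X,-1,0); H,S,V=hsvf(p)
k=(x>.442)&(x<.71)&(y>-.01)&(y<.186)&(z>.014)&(z<.024)
cc=cv2.connectedComponentsWithStats(k.astype(np.uint8))
for i in range(1,cc[0]):
    if cc[2][i,4]>150:
        P=X[cc[1]==i]; A=np.c_[P[:,:2],np.ones(len(P))]; print(len(P),cv2.minAreaRect((P[:,:2]*1000).astype(np.float32)),np.median(P[:,2]),np.linalg.lstsq(A,P[:,2],rcond=None)[0][:2],np.median(p[cc[1]==i],0))
hk=(np.hypot(x-.478,y-.419)<.09)
m=hk&(H>100)&(H<125)&(S>100); print('caddy',m.sum(),np.percentile(z[m],[2,98]),cv2.minAreaRect((X[m][:,:2]*1000).astype(np.float32)))
m=hk&(V<70)&(z>.2)&(z<.22);print('bar',m.sum(),np.median(X[m],0) if m.any() else '',cv2.minAreaRect((X[m][:,:2]*1000).astype(np.float32)) if m.any() else '')
```

```text
38.0167 [ 0.44163334 -0.18819465  0.15791674] [-0.19443594  0.5946074  -0.0455388 ]
726 ((500.00396728515625, 80.93415069580078), (54.56267166137695, 115.16090393066406), 89.29834747314453) 0.01828517151108061 [-0.00212603 -0.00222748] [229. 212.   0.]
960 ((643.179931640625, 133.60362243652344), (54.784061431884766, 121.04206085205078), 89.64796447753906) 0.018397799550465443 [ 0.0009381 -0.0032517] [229. 230. 230.]
996 ((641.330078125, 44.006675720214844), (54.44791030883789, 121.09873962402344), 89.64689636230469) 0.018333241286020818 [-0.00022905 -0.00877631] [222.  28.  19.]
caddy 1360 [0.08402512 0.16739428] ((480.9795837402344, 417.7354431152344), (80.81512451171875, 124.67951202392578), 35.5938720703125)
bar 153 [0.48977934 0.41113765 0.21253843] ((495.3066711425781, 411.2617492675781), (72.15924072265625, 116.30155181884766), 73.378173828125)
```

View pics/s5.png

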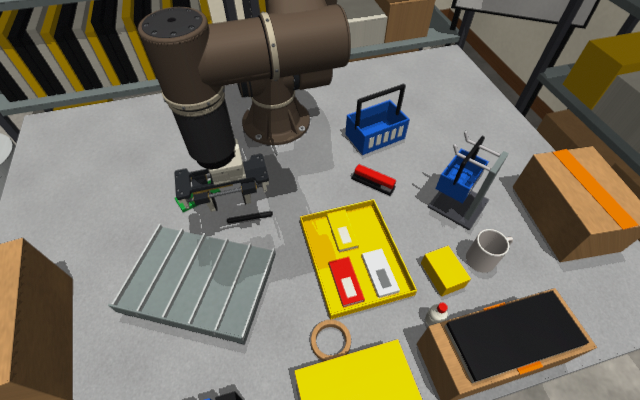

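>>> servo_tool:
  rows:
    - [0,0,0,0,0,0]
    - [0,0,0,0,0,0]
    - [0,0,0,0,0,0]
    - [0,0,0,0,0,0]
    - [0,0,0,0,0,0]

```text
clock: 38.48
tool_pos: [0.4422, -0.1867, 0.1577]
orientation: [-180.0, -0.0, 0.0]
force: [0.7, -0.7, -0.1]
opening: 0.0637
```

Run:
```python
from h import *
p,d,c=snap('scene'); X=cloud(d,c); x,y,z=np.moveaxis(X,-1,0)
k=(x>.425)&(x<.71)&(y>-.01)&(y<.186)&(z>.014)&(z<.024)
cc=cv2.connectedComponentsWithStats(k.astype(np.uint8)); ok=0
for i in range(1,cc[0]):
    if cc[2][i,4]>400:
        P=X[cc[1]==i]; ok+=1; print(len(P),np.percentile(P[:,:2]*1000,[2,98],axis=0).round(1).tolist(),P[:,2].mean())
if ok==3: print(ctrl.get_obs()['clock'],ctrl.close_job())
```

```text
891 [[434.3, 12.3], [555.3, 163.8]] 0.018321671026400244
953 [[585.5, 107.3], [701.6, 160.0]] 0.018233941216034083
992 [[583.8, 17.7], [699.8, 69.7]] 0.018274972654652114
the job is handed in; nothing more can be done
38.5333 None
```

I hung the smaller blue caddy across both prongs, then laid the red, white and yellow guides flat in the yellow tray. Those three were the only guides on the shelf. I handed the job in at 38.5 s.

- **Guides:** In the last camera checks all three tops read about 18 mm high and level, as they should lying on the tray floor. Red and white are within 2–3 mm of where I aimed.
- **Yellow guide:** It ended roughly 12 mm toward −x and 7 mm toward −y from where I released it, close to the tray's front wall. Either it was knocked or it slid. It is still flat and well inside the limits. In the very last reading its patch ran into the tray wall, so its y extent there is not reliable.
- **Caddy:** It hangs upright on both prongs. Its box was centred within about 3 mm of the hook point, and its bottom was 84 mm up, as expected. My colour mask for the bar itself picked up other dark pixels and gave no usable figure, so I relied on the box reading and the picture.
- **Bystanders:** They look undisturbed in the last picture, though I did not measure them again. The robot was clear of everything at hand-in.

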